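Turn the red leaf of the swatch board

TASK

Turn the red sample leaf of the swatch board over its spine, guiding it rather than flinging it, and press it down until it lies fully flat, face down, on the bare left page; then let go and stay clear. Push it only with the fingertips or the outside of the fingers, on the outside of its flared lip and its bare wooden back: do not take hold of it, and do not touch the painted red face. Leave the blue leaf and everything standing about where they are.

Things in the scene. Friction and masses are not known exactly. Their poses are not given: they have to be found in the camera images.
- swatch_board: fixed wooden swatch board, 236 (x) x 206 (y) x 32 mm high with grey felt pages; origin under its centre, at table level; own x axis runs along the spine, own +y points from the spine to the bare (left) page, z up. Carries a red and a blue leaf side by side along the spine, in either order
- red_leaf (a joint): angle of the red sample leaf about the spine (rad): 0 = on the right page, red face up; pi/2 = upright; pi = flat on the left page, face down. Starts at 0 to 0.3. The hinge is stiff: the leaf (60 g) stays at any angle where it is left; turning it takes about 0.1 N m (3 to 4 N sideways at the lip's rim from flat), so it must be pushed all the way down
- red_spine (a point): point on the hinge axis at the middle of the red leaf, 35 mm above the table, fixed; axes as the board's. The leaf is 100 mm along the spine and 6 mm thick, the axis at mid-thickness, and flat out to 116 mm from the axis; beyond that its lip begins
- red_lip (a point): middle of the red leaf's lip rim, 143 mm from the axis and 26 mm to the red side of the leaf's plane; moves with the leaf. The lip flares at 45 degrees outward and to the red side, up to 144 and 28 mm: at 0 it rises outward past the board's edge (103 mm from the spine), free space beneath; at pi it hangs outside the other edge
- red_face (a point): middle of the painted red face of the red leaf: paint 92 mm along the spine, 2 mm thick, also up the inside of the lip to 6 mm short of its rim; this point is 64 mm from the axis. The leaf's other side, its edges and the outside of the lip are bare pale wood
- blue_leaf (a joint): angle of the identical blue leaf (rad), same meaning, starts between 0 and 0.3
- blue_lip (a point): middle of the blue leaf's lip rim, placed as on the red leaf
- ink_green: paint jar with white lid and green band, 44 mm wide, 54 mm tall; origin at the centre of its underside; loose, to be left alone
- ink_white: paint jar, all white, 42 mm wide, 52 mm tall; origin at the centre of its underside; loose, to be left alone
- spool_navy: navy thread spool with wooden ends, 38 mm wide, 42 mm tall; origin at the centre of its underside; loose, to be left alone
- cell_c: standing dark blue battery, 26 mm wide, 50 mm tall; origin at the centre of its underside; loose, to be left alone
- tape_measure: black tape measure, 61x73x28 mm; origin at the centre of its underside; loose, to be left alone
- glue_stick: standing white glue stick, 21 mm wide, 89 mm tall; origin at the centre of its underside; loose, to be left alone

How it is judged (in metres and radians):
On the way:
1. the red leaf is brought up past upright by the fingers (value of joint red_leaf between 1.6 and 2.8 rad), for 0.1 s.
At the end, for the whole second after the job is handed in: the red leaf lies face down on the left page within 0.08 rad (about 5 degrees) of flat; the blue leaf's lip and every loose thing are within 25 mm of where they started (value of joint red_leaf above 3.06 rad and value of joint blue_leaf below 0.5 rad and distance of blue_lip from where it was at the start of the episode below 0.025 m and not (distance of ink_green from where it was at the start of the episode above 0.025 m) and not (distance of ink_white from where it was at the start of the episode above 0.025 m) and not (distance of spool_navy from where it was at the start of the episode above 0.025 m) and not (distance of cell_c from where it was at the start of the episode above 0.025 m) and not (distance of tape_measure from where it was at the start of the episode above 0.025 m) and not (distance of glue_stick from where it was at the start of the episode above 0.025 m)); the robot touches nothing.
It fails at once if the painted red face is touched (over 0.5 N), as in pinching the leaf (contact force between any of the fingers, the arm and red_leaf_c0 above 0.5 N or contact force between any of the fingers, the arm and red_leaf_c1 above 0.5 N).
It fails at once if the blue leaf or a loose thing is moved more than 25 mm (distance of any of blue_lip, ink_green, ink_white, spool_navy, cell_c, tape_measure, glue_stick from where it was at the start of the episode above 0.025 m).
It fails at once if a loose thing is lifted off the table (height (world z) of any of ink_green, ink_white, spool_navy, cell_c, tape_measure, glue_stick above 0.015 m).
It also fails if it takes over 48 s, if anything falls off the work surface, if the arm or the gripper's body presses on something with over 40 N, if the wrist force passes 120 N, or if a joint passes its speed limit or range.

ROBOT

A 6-joint arm with a two-finger parallel gripper is mounted at the origin on a cart in front of the work surface, level with it; the furniture and walls round the work are solid. World frame = base frame: x ahead of the robot, y to its left, z up, the work surface at z = 0. Lengths are in mm, angles in rad, forces in N, time in s.
With the tool pointing down it reaches from about 350 to 925 mm from the base axis. Payload 6.4 kg.
Tool frame: the origin (TCP) lies between the finger pads; the fingertips stand 8 mm ahead of it and the grasp point (between the pads) lies 11 mm behind it (ctrl.tip_reach is the distance from the TCP to the fingertips, in mm); z points along the fingers, y is the line along which they close (so a half turn about z gives the same grasp; the last joint's range is limited). The gripper opens to 94 mm and grips with 3 to 60 N. Pads are 16 mm wide; open, the fingers measure 119 mm over their backs; the gripper's body (75 mm by 177 mm) begins 78 mm behind the grasp point.
Start: joints at [1.154, 0.245, 1.558, -0, 1.339, -0.174], TCP at [156.27, 630.946, 185.955] pointing down, gripper open.
Joint ranges: [-3.13, 3.13], [-1.02, 2.26], [0.13, 2.54], [-0.95, 4.09], [0.21, 2.88], [-2.74, 2.74]. Speed limits (rad/s): [2.57, 2.57, 3.14, 3.14, 3.14, 3.14].

INTERFACE

Orientations are given as [roll, pitch, yaw] about the fixed x, y, z axes, in that order (R = Rz(yaw) Ry(pitch) Rx(roll)).
In Python, from workcell import ctrl gives the robot as it stands.
- The arm moves only by the shell command python3 -m crank 'ROWS'. ROWS is JSON, a list of rows, each a list of 5 numbers: the opening, from 0 (shut) to 1 (fully open), then the shift along the world's x, y, z in cm, then the turn about the world's z in rad. A call has 1 to 10 rows; each row is the pose to reach, as a shift and turn from the pose commanded when the call began; what a row does not reach only later rows make up. A row lasts 1/8 s, in which the tool goes at most 62.5 mm and 10.7 degrees, less where a joint would pass 70% of its speed; a pose out of reach is approached as far as the arm can. A call with a gripper value outside its range is refused whole. The fingers move at their own pace and stop on an object; the grip force is fixed at half the most. Time passes only in rows, so rows that repeat a pose let the fingers close. It gives the time, the measured TCP pose, the force, the opening and the grip force at its end, in the units of the state.
- ctrl.observe(): the state, without advancing time (a new reading comes with each control period).
- ctrl.snapshot(name): name is "scene" or "top"; returns a dict with "image" (480x640x3 uint8, blue, green, red), "K" (3x3 intrinsics, pixels), "eye" and "rotation" of the camera in the world. Camera axes: x right, y down, z forward; pixel columns grow to the right and rows downward; lengths in mm; the calibration is good to about 2 mm. A picture is of the moment at which its call begins. There is no depth.
- ctrl.sign_off(): hands the job in; it is judged then, once.
The state is a dict: "t": time; "joint_pos": joint angles; "dq": joint speeds; "joint_efforts": joint torques, N m; "ee_pos": TCP position; "tool_rot": TCP orientation; "ft_force": force on the tool from outside, world axes, zero at the start; "wrist_torque": the same for the moment, N m; "width": finger opening in mm; "gripper_force": force on a finger pad.
Only numpy, scipy, OpenCV 4.12 (cv2) and the standard library are available. Lean on these libraries where they do the work, as an engineer would, in place of code of your own. Each camera call takes 0.05 s, during which the arm holds its last target. There are 200 camera calls.

## Working session

There is one attempt and no reset: what is moved stays moved. The work goes in short steps, Python scripts to look and compute and a shell command to move; the robot and the scene stay as the last step left them, time stands still between calls to the robot, and variables do not carry over. Pictures are saved under pics/ and viewed, at most 10 in all, crops included, and the job is handed in when it is done.

```bash
mkdir -p pics; ls
python3 - <<'E'
from workcell import ctrl
import cv2,numpy as np
for n in("scene","top"):
    s=ctrl.snapshot(n);cv2.imwrite(f"pics/{n}0.png",s["image"]);np.savez(f"{n}.npz",**s);print(n,s["eye"],np.round(s["rotation"],3).tolist(),s["K"].tolist())
print(ctrl.observe())
E
```

```text
pics
scene [  70.64544037 -419.57434398  834.41645338] [-2.454, -0.001, -0.814] [[619.1808734424683, 0.0, 316.63324403067884], [0.0, 619.1808734424683, 243.7983445599955], [0.0, 0.0, 1.0]]
top [393.17874415  35.7789239  912.53145647] [-2.93, 0.006, -1.802] [[497.5590427301627, 0.0, 320.21494008171067], [0.0, 497.5590427301627, 241.37042671395724], [0.0, 0.0, 1.0]]
{'t': 0.1, 'joint_pos': array([ 1.15391704e+00,  2.45740834e-01,  1.55887553e+00, -2.21591663e-05,
        1.33871406e+00, -1.74116513e-01]), 'dq': array([-0.00142671, -0.00044119, -0.00237422, -0.00221413,  0.00027272,
        0.00119293]), 'joint_efforts': array([ 9.70507608e-05, -4.16914415e+01, -3.15526450e+01,  6.86441339e-02,
        3.09625338e-02, -3.93254163e-05]), 'ee_pos': array([156.02509808, 630.40384611, 184.96667954]), 'tool_rot': array([-3.13987743e+00, -2.79816664e-04,  2.89883476e+00]), 'ft_force': array([-0.36500397, -0.14244821, -0.27357172]), 'wrist_torque': array([-0.02174198,  0.05194917,  0.02449028]), 'gripper_force': 0.0, 'width': 93.76454410254824}
```

View pics/scene0.png

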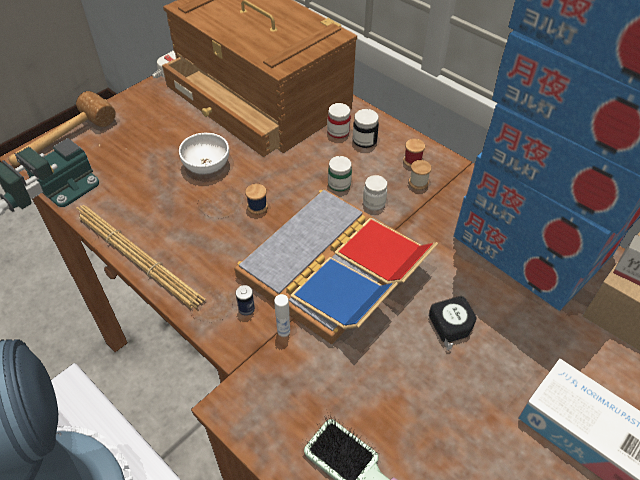

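View pics/top0.png

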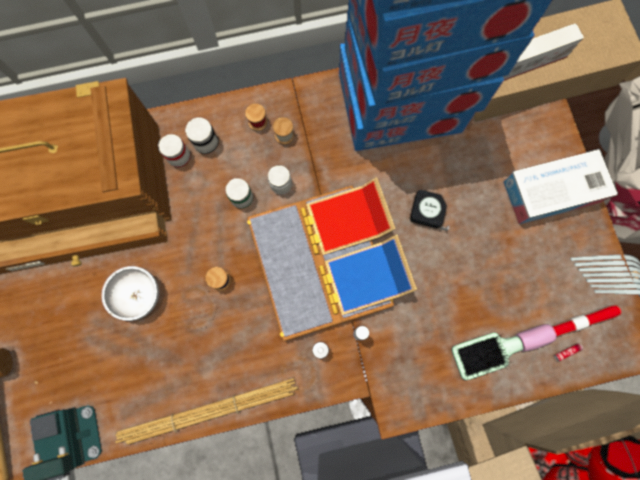

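Both views show red as the far leaf (top image about (350,218)), blue as the near one (370,275), the bare page to their left (290,270), and the tape measure to the right of the red lip (430,208). The jars stand at (238,192) and (279,180).

```bash
cat > h.py <<'E'
import numpy as np,cv2
from scipy.spatial.transform import Rotation as R
def load(n):
    return dict(np.load(n+".npz"))
def ray(s,uv):
    r=np.array(s["rotation"]); r=r if r.shape==(3,3) else R.from_euler("xyz",r).as_matrix()
    d=r@np.linalg.inv(s["K"])@np.array([*uv,1.]); return s["eye"],d
def on(s,uv,z):
    e,d=ray(s,uv); return e+d*(z-e[2])/d[2]
def proj(s,p):
    r=R.from_euler("xyz",s["rotation"]).as_matrix(); q=s["K"]@(r.T@(np.array(p)-s["eye"])); return q[:2]/q[2]
def tri(u1,u2,a,b):
    e1,d1=ray(a,u1);e2,d2=ray(b,u2)
    t=np.linalg.lstsq(np.c_[d1,-d2],e2-e1,rcond=None)[0]
    p,q=e1+d1*t[0],e2+d2*t[1]; return (p+q)/2,np.linalg.norm(p-q)
E
python3 - <<'E'
from h import *
T=load("top");S=load("scene")
np.set_printoptions(suppress=True,precision=1)
for uv in[(249,220),(283,337)]: print("page corner",on(T,uv,32))
for s,roi in((T,(slice(170,350),slice(230,420))),(S,(slice(180,350),slice(220,450)))):
    h=cv2.cvtColor(s["image"],cv2.COLOR_BGR2HSV)
    g=np.zeros(h.shape[:2],np.uint8)
    for name,lo,hi in(("felt",(0,0,90),(179,45,190)),("red",(0,200,120),(6,255,255)),("blue",(100,150,80),(125,255,255)),("gold",(20,150,130),(32,255,255))):
        m=np.zeros_like(g);m[roi]=cv2.inRange(h,lo,hi)[roi]
        m=cv2.morphologyEx(m,cv2.MORPH_OPEN,np.ones((3,3)) if name!="gold" else np.ones((1,1)))
        cs=cv2.findContours(m,0,1)[0]
        if name=="gold":
            pts=np.argwhere(m)[:,::-1]; print(name,len(pts)); l=cv2.fitLine(pts.astype(np.float32),cv2.DIST_HUBER,0,.01,.01).ravel(); t=(pts-l[2:])@l[:2]; print(l,t.min(),t.max()); 
            continue
        c=max(cs,key=cv2.contourArea); r=cv2.minAreaRect(c)
        print(name,cv2.contourArea(c),cv2.boxPoints(r).tolist(),cv2.approxPolyDP(c,4,True)[:,0].tolist())
# crop views
a=cv2.resize(T["image"][165:350,230:455],None,fx=3,fy=3,interpolation=cv2.INTER_CUBIC);cv2.imwrite("pics/topc.png",a)
b=cv2.resize(S["image"][140:360,220:490],None,fx=2.7,fy=2.7,interpolation=cv2.INTER_CUBIC);cv2.imwrite("pics/scec.png",b)
E
```

```text
page corner [647.7 114.7  32. ]
page corner [428.1  99.1  32. ]
felt 5755.0 [[248.7826690673828, 219.28863525390625], [296.24066162109375, 204.78759765625], [331.84124755859375, 321.29852294921875], [284.38323974609375, 335.799560546875]] [[295, 206], [251, 219], [285, 335], [330, 321]]
red 3092.0 [[309.12005615234375, 204.83998107910156], [372.9354248046875, 182.31690979003906], [389.49542236328125, 229.23692321777344], [325.6800537109375, 251.75999450683594]] [[373, 183], [312, 205], [325, 249], [388, 227]]
blue 3288.0 [[328.1405029296875, 263.3050231933594], [392.80499267578125, 240.35952758789062], [409.7523193359375, 288.1201477050781], [345.08782958984375, 311.0656433105469]] [[393, 241], [330, 263], [344, 308], [409, 288]]
gold 500
[  0.3   1.  319.5 259.5] -59.285186779494325 61.5654411196756
felt 5001.0 [[240.48397827148438, 263.1581726074219], [329.2033386230469, 178.6635284423828], [361.9024963378906, 212.99765014648438], [273.1831359863281, 297.4923095703125]] [[360, 211], [321, 192], [242, 264], [280, 291]]Traceback (most recent call last):
  File "<stdin>", line 15, in <module>
ValueError: max() iterable argument is empty
```

Run:
```python
from h import *
T=load("top");S=load("scene")
np.set_printoptions(suppress=True,precision=1)
l=np.array([.29,.957])
for uv in[(295.5,206),(250,219.5),(284.7,335.5),(331,321)]: print("felt top",on(T,uv,32))
for uv in[(360,211),(326,185),(242,264),(276,294)]: print("felt scene",on(S,uv,32))
for uv in[(301.5,203),(337.5,318)]: print("gold",on(T,uv,36))
for n,uv,z in[("tape",(430,207),28),("green",(238,189),54),("white",(279,177),52),("spool",(217,277),42),("cell",(321,350),50),("glue",(362,332),89)]: print(n,on(T,uv,z))
a=cv2.resize(T["image"][165:350,230:455],None,fx=3,fy=3,interpolation=cv2.INTER_CUBIC);cv2.imwrite("pics/topc.png",a)
b=cv2.resize(S["image"][140:360,220:490],None,fx=2.7,fy=2.7,interpolation=cv2.INTER_CUBIC);cv2.imwrite("pics/scec.png",b)
```

```text
felt top [654.   26.1  32. ]
felt top [648.2 112.7  32. ]
felt top [429.9  95.7  32. ]
felt top [435.7  11.4  32. ]
felt scene [656.   28.3  32. ]
felt scene [661.9 115.   32. ]
felt scene [434.9  91.6  32. ]
felt scene [431.6   8.6  32. ]
gold [655.9  14.2  36. ]
gold [437.9  -0.7  36. ]
tape [ 596.1 -214.8   28. ]
green [702.6 120.5  54. ]
white [708.5  43.6  52. ]
spool [556.  189.6  42. ]
cell [391.5  39.8  50. ]
glue [404.1 -32.   89. ]
```

View pics/topc.png

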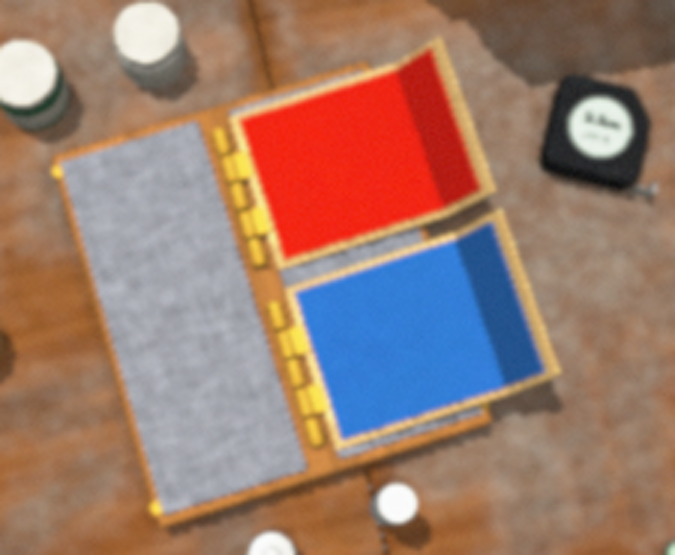

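View pics/scec.png

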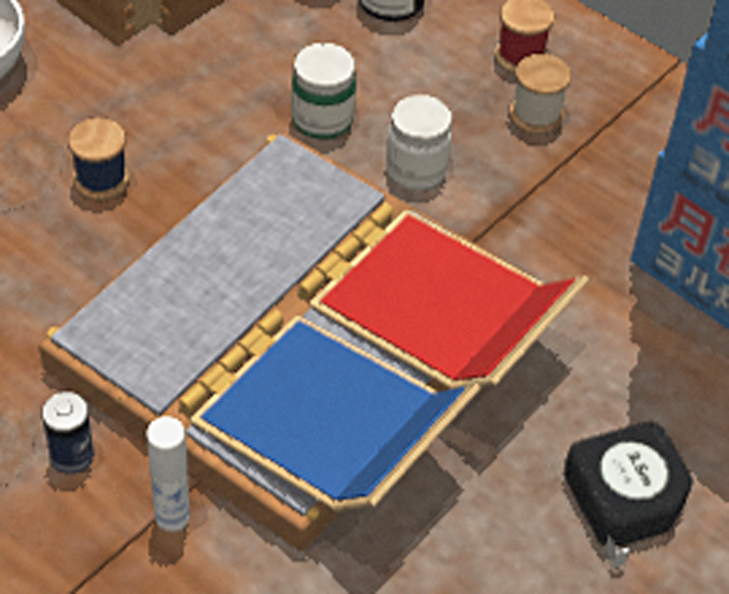

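The crops show the leaf slightly raised, with its rim corners in the top view at (376.7,178.3) and (394.7,229) and in the scene view at (437,243) and (402.6,281). Next I compute the lip angle, the waypoints and the box clearance.

```bash
cat > way.py <<'E'
from h import *
np.set_printoptions(suppress=True,precision=1)
T=load("top");S=load("scene")
far,e1=tri((376.7,178.3),(437,243.3),T,S);near,e2=tri((394.7,229),(402.6,281),T,S)
psi=np.arctan2(14.9,218)
u=np.array([np.cos(psi),np.sin(psi)]);v=np.array([-u[1],u[0]])
g=on(T,(310,230),36)[:2]
p=on(T,(319.5,260.5),36)[:2]           # point on spine line
mid=(far+near)/2; rs=p+u*((mid[:2]-p)@u)
if __name__=="__main__":
    print("rim",far,near,e1,e2,"psi",psi,"hinge",g,"spine",rs)
    d=(mid[:2]-rs)@v; print("rim v",d,"z",mid[2],"theta",np.arctan2(mid[2]-35,-d)-np.arctan2(26,143))
    for uv in[(457,232),(465,262),(568,303)]: print("box",on(S,uv,0))
    W=[(-185,230),(-185,48),(-146,48),(-126,70),(-92,100),(-61,115),(-33,120),(-3,125),(22,127.5),(45,119),(65,104),(81,85),(91,62.5),(95,38),(95,33)]
    for c,z in W:
        q=rs+v*(c-12.5); print((c,z),"tcp",q,z+8)
E
python3 way.py
```

```text
rim [ 661.1 -126.5   67.2] [ 563.5 -133.4   68.7] 2.0947635992013782 2.2672616606826472 psi 0.06824249019686837 hinge [602.7  10.5] spine [602.7  10.6]
rim v -140.8436565921034 z 67.95954927997278 theta 0.05002494710499372
box [ 759.4 -111.6    0. ]
box [ 713.3 -160.6    0. ]
box [ 758.2 -329.9    0. ]
(-185, 230) tcp [ 616.2 -186.5] 238
(-185, 48) tcp [ 616.2 -186.5] 56
(-146, 48) tcp [ 613.5 -147.6] 56
(-126, 70) tcp [ 612.2 -127.6] 78
(-92, 100) tcp [609.8 -93.7] 108
(-61, 115) tcp [607.7 -62.8] 123
(-33, 120) tcp [605.8 -34.8] 128
(-3, 125) tcp [603.8  -4.9] 133
(22, 127.5) tcp [602.1  20.1] 135.5
(45, 119) tcp [600.5  43. ] 127
(65, 104) tcp [599.1  63. ] 112
(81, 85) tcp [598.   78.9] 93
(91, 62.5) tcp [597.4  88.9] 70.5
(95, 38) tcp [597.1  92.9] 46
(95, 33) tcp [597.1  92.9] 41
```

```bash
python3 -m crank '[[0,2,-2,5.2,0.1],[0,4.5,-8,5.2,0.2],[0,7.5,-14,5.2,0.31],[0,11,-20,5.2,0.31],[0,14,-26,5.2,0.31],[0,17.5,-32,5.2,0.31],[0,20.5,-37.5,5.2,0.31],[0,23.5,-43,5.2,0.31],[0,26.5,-48.5,5.2,0.31],[0,26.5,-48.5,5.2,0.31]]'
```

```text
t: 1.35
ee_pos: [422.0, 143.3, 237.6]
tool_rot: [-3.141, -0.0, -3.078]
ft_force: [-0.6, 0.5, -0.3]
width: 0.5
gripper_force: 0.0
```

```bash
python3 -m crank '[[0,3,-5.5,0,0],[0,6,-11,0,0],[0,9,-16.5,0,0],[0,12,-22,0,0],[0,15,-27.5,0,0],[0,18.2,-33.2,0,0],[0,18.2,-33.2,-5,0],[0,18.2,-33.2,-10,0],[0,18.2,-33.2,-14,0],[0,18.2,-33.2,-14,0]]'
python3 - <<'E'
from workcell import ctrl
import cv2,numpy as np
s=ctrl.snapshot("scene");cv2.imwrite("pics/s1.png",cv2.resize(s["image"][100:400,200:560],None,fx=2,fy=2))
o=ctrl.observe();print(o["t"],o["ee_pos"],o["ft_force"])
E
```

```text
t: 2.6
ee_pos: [600.3, -184.6, 93.6]
tool_rot: [3.137, -0.007, -3.075]
ft_force: [1.3, -0.6, 1.3]
width: 0.5
gripper_force: 0.0
2.65 [ 602.31973198 -185.58668932   96.83091171] [0.93552573 0.19529154 0.75747894]
```

View pics/s1.png

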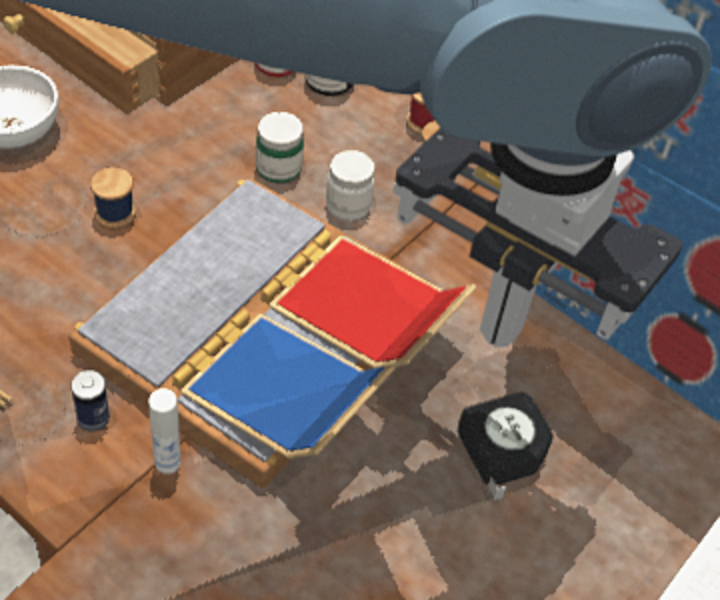

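```bash
python3 -m crank '[[0,0,0,-4.2,0],[0,0,0,-4.2,0],[0,0,2,-4.2,0],[0,0,3.5,-4.2,0],[0,0,4.5,-3.4,0],[0,0,5.5,-2.4,0],[0,0,6.5,-1.4,0],[0,0,7.8,-0.2,0],[0,0,9.2,1,0],[0,0,9.2,1,0]]'
```

```text
t: 3.9
ee_pos: [604.1, -93.3, 109.5]
tool_rot: [-3.141, 0.002, -3.073]
ft_force: [0.8, -0.2, -0.7]
width: 0.5
gripper_force: 0.0
```

Run:
```python
from workcell import ctrl
import cv2,numpy as np
s=ctrl.snapshot("scene");cv2.imwrite("pics/s2.png",cv2.resize(s["image"][100:400,200:560],None,fx=2,fy=2))
```

```text
(no output)
```

View pics/s2.png

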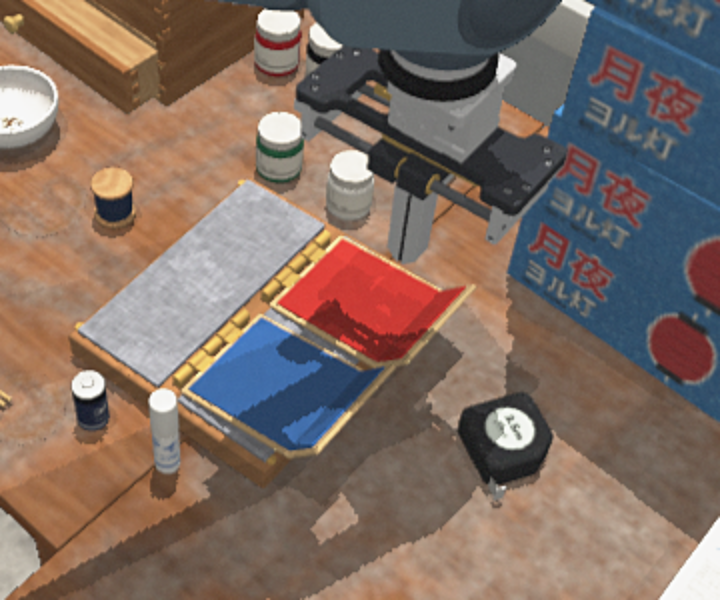

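The picture shows the leaf unmoved (rim still at crop (474,287)), with the tool above it at (405,258). I check the tip's true position against the calibration.

Run:
```python
from way import *
from workcell import ctrl
o=ctrl.observe();print(o["t"],o["ee_pos"],o["ft_force"])
print("s2 tip",proj(S,(603,-93,101)),"seen ~(402,229)")
print("s1 tip",proj(S,(602,-186,89)),"seen ~(451,271)")
print("rim",proj(S,mid),"board edge far corner",proj(S,[*(p+u*118-v*103),32]))
```

```text
3.95 [603.6 -93.7 108.6] [ 0.2 -0.6 -0.7]
s2 tip [399.5 239.2] seen ~(402,229)
s1 tip [447.2 277.7] seen ~(451,271)
rim [419.6 261.9] board edge far corner [417.5 242.1]
```

```bash
python3 -m crank '[[0,0,0,4,0],[0,0,-3,5,0],[0,0,-7,5,0],[0,0,-9.2,5,0],[0,0,-9.2,2,0],[0,0,-9.2,-2,0],[0,0,-9.2,-5.2,0],[0,0,-9.2,-5.2,0],[0,0,-9.2,-5.2,0]]'
python3 - <<'E'
from workcell import ctrl
import cv2
s=ctrl.snapshot("scene");cv2.imwrite("pics/s3.png",cv2.resize(s["image"][150:350,280:520],None,fx=3,fy=3))
o=ctrl.observe();print(o["t"],o["ee_pos"],o["ft_force"])
E
```

```text
t: 5.08
ee_pos: [603.9, -186.4, 57.0]
tool_rot: [-3.141, 0.001, -3.074]
ft_force: [0.6, -0.5, 0.8]
width: 0.4
gripper_force: 0.0
5.125 [ 604.4260354  -186.61973024   57.7413065 ] [ 0.41575826 -0.09136402 -0.30804998]
```

View pics/s3.png

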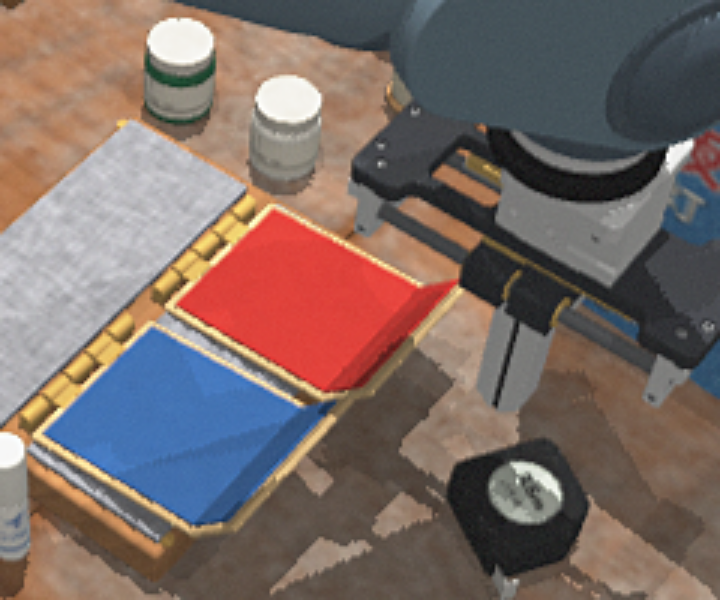

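Run:
```python
from way import *
from workcell import ctrl
print(ctrl.tip_reach)
for z in(50,60,70): print(z,proj(S,(604,-187,z)),"seen (445,286)")
print("nearest tip corner",proj(S,(596,-199,50)),proj(S,(596,-175,50)),proj(S,(612,-199,50)))
c=[(495,408)];
```

```text
8.0
50 [444.4 292.3] seen (445,286)
60 [445.4 288.5] seen (445,286)
70 [446.5 284.7] seen (445,286)
nearest tip corner [447.7 299.9] [434.9 291. ] [453.8 293.6]
```

```bash
python3 -m crank '[[0,0,1,0,0],[0,0,2.4,0,0],[0,0,2.4,-1.2,0],[0,0,2.4,-1.6,0],[0,0,2.4,-1.6,0]]'
python3 - <<'E'
from workcell import ctrl
import cv2
s=ctrl.snapshot("scene");cv2.imwrite("pics/s4.png",cv2.resize(s["image"][150:350,280:520],None,fx=3,fy=3))
E
```

```text
t: 5.75
ee_pos: [602.7, -162.0, 39.1]
tool_rot: [3.141, -0.001, -3.075]
ft_force: [-0.4, -0.5, -0.1]
width: 0.3
gripper_force: 0.0
```

View pics/s4.png

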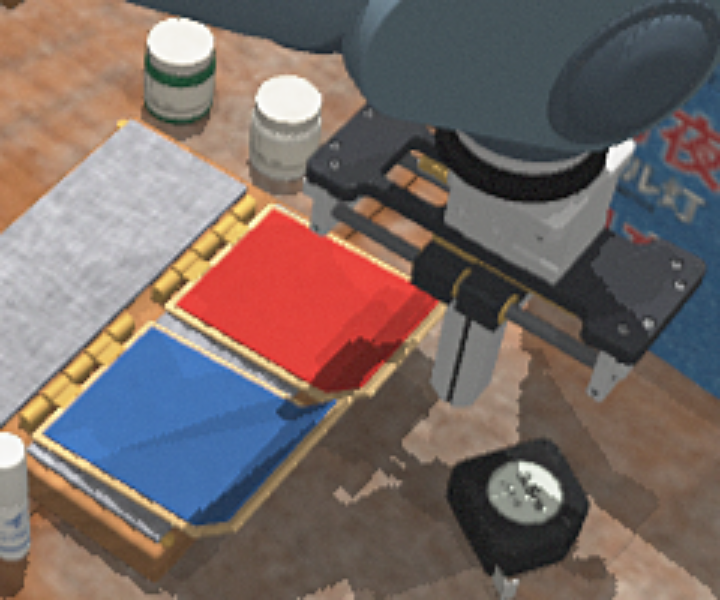

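```bash
python3 -m crank '[[0,0,1.0,-0.3,0],[0,0,2.0,-0.3,0],[0,0,2.5,0,0],[0,0,3.0,0.6,0],[0,0,3.5,1.5,0],[0,0,3.5,1.5,0]]'
cat > m.py <<'E'
from way import *
from workcell import ctrl
import cv2
s=ctrl.snapshot("scene")
m=cv2.inRange(s["image"],(0,0,110),(75,75,255)); m[:170]=0;m[330:]=0;m[:,:270]=0;m[:,455:]=0
c=max(cv2.findContours(m,0,1)[0],key=cv2.contourArea)
print("red bbox",cv2.boundingRect(c),cv2.contourArea(c),cv2.approxPolyDP(c,4,True)[:,0].tolist())
def pt(th,r,n,a):
    vv=-r*np.cos(th)+n*np.sin(th);z=35+r*np.sin(th)+n*np.cos(th);return [*(rs+u*a+v*vv),z]
for d in(0,10,20,30,40,50,60): 
    t=np.radians(d);print(d,[proj(S,pt(t,r,n,a)).round().tolist() for r,n,a in((14,4,46),(14,4,-46),(116,4,46),(116,4,-46),(140,24,46),(140,24,-46))])
o=ctrl.observe();print(o["t"],o["ee_pos"],o["ft_force"])
E
python3 m.py
```

```text
t: 6.55
ee_pos: [604.8, -136.3, 59.8]
tool_rot: [-3.123, 0.002, -3.072]
ft_force: [-8.3, -25.7, 11.4]
width: 0.3
gripper_force: 13.0
red bbox (339, 219, 77, 54) 2301.5 [[370, 219], [339, 250], [369, 264], [374, 260], [371, 265], [388, 272], [409, 256], [415, 236]]
0 [[370.0, 219.0], [337.0, 251.0], [420.0, 248.0], [388.0, 283.0], [434.0, 248.0], [402.0, 283.0]]
10 [[370.0, 218.0], [337.0, 250.0], [420.0, 240.0], [388.0, 275.0], [433.0, 236.0], [400.0, 272.0]]
20 [[369.0, 216.0], [336.0, 249.0], [419.0, 230.0], [386.0, 265.0], [430.0, 224.0], [396.0, 259.0]]
30 [[369.0, 215.0], [335.0, 247.0], [416.0, 220.0], [382.0, 255.0], [424.0, 211.0], [389.0, 246.0]]
40 [[368.0, 214.0], [335.0, 246.0], [410.0, 209.0], [376.0, 244.0], [416.0, 198.0], [381.0, 233.0]]
50 [[367.0, 213.0], [333.0, 245.0], [404.0, 199.0], [369.0, 233.0], [406.0, 185.0], [370.0, 220.0]]
60 [[366.0, 212.0], [332.0, 244.0], [395.0, 189.0], [360.0, 223.0], [395.0, 174.0], [358.0, 208.0]]
6.6 [ 604.8 -136.4   59.7] [ -8.8 -25.6  11.4]
```

The rim is wedged by friction: the force is about 26 N and the leaf is at about 12°. Moving the finger up along the rim's arc should let friction help instead.

```bash
python3 -m crank '[[0,0,-0.2,1.2,0],[0,0,0.1,2.0,0],[0,0,0.4,2.6,0],[0,0,0.4,2.6,0]]'; python3 m.py | grep -v '^[0-9]* \[\['
```

```text
t: 7.1
ee_pos: [604.0, -124.5, 82.8]
tool_rot: [-3.137, 0.002, -3.074]
ft_force: [-1.3, -5.5, 3.0]
width: 0.3
gripper_force: 2.8
red bbox (338, 218, 73, 41) 1532.5 [[410, 227], [370, 218], [338, 249], [369, 258], [379, 243], [398, 248], [393, 255], [408, 239]]
7.15 [ 604.  -124.6   82.7] [-1.9 -5.4  3.9]
```

```bash
python3 -m crank '[[0,0,0.6,0.9,0],[0,0,1.4,1.8,0],[0,0,2.3,2.5,0],[0,0,3.2,3.0,0],[0,0,3.9,3.2,0],[0,0,4.6,3.3,0],[0,0,4.6,3.3,0]]'; python3 m.py | grep -v '^[012]* \[\['
```

```text
t: 8.02
ee_pos: [602.8, -75.9, 113.4]
tool_rot: [3.14, -0.001, -3.074]
ft_force: [0.9, -0.5, 0.1]
width: 0.4
gripper_force: 0.0
red bbox (336, 211, 40, 35) 190.5 [[375, 211], [336, 245], [368, 225]]
30 [[369.0, 215.0], [335.0, 247.0], [416.0, 220.0], [382.0, 255.0], [424.0, 211.0], [389.0, 246.0]]
40 [[368.0, 214.0], [335.0, 246.0], [410.0, 209.0], [376.0, 244.0], [416.0, 198.0], [381.0, 233.0]]
50 [[367.0, 213.0], [333.0, 245.0], [404.0, 199.0], [369.0, 233.0], [406.0, 185.0], [370.0, 220.0]]
60 [[366.0, 212.0], [332.0, 244.0], [395.0, 189.0], [360.0, 223.0], [395.0, 174.0], [358.0, 208.0]]
8.075 [602.7 -76.2 113.2] [-0.   0.8 -0.8]
```

```bash
python3 -m crank '[[0,0,1.4,0.2,0],[0,0,2.8,0.4,0],[0,0,4.2,0.6,0],[0,0,5.7,0.8,0],[0,0,7.2,1.1,0],[0,0,8.5,1.2,0],[0,0,9.7,1.15,0],[0,0,9.7,1.15,0],[0,0,9.7,1.15,0]]'
python3 - <<'E'
from workcell import ctrl
import cv2
s=ctrl.snapshot("scene");cv2.imwrite("pics/s5.png",cv2.resize(s["image"][100:350,240:490],None,fx=2.4,fy=2.4))
E
```

```text
t: 9.2
ee_pos: [603.2, 19.9, 125.2]
tool_rot: [3.141, -0.0, -3.074]
ft_force: [0.0, -0.2, 0.3]
width: 0.6
gripper_force: 0.0
```

View pics/s5.png

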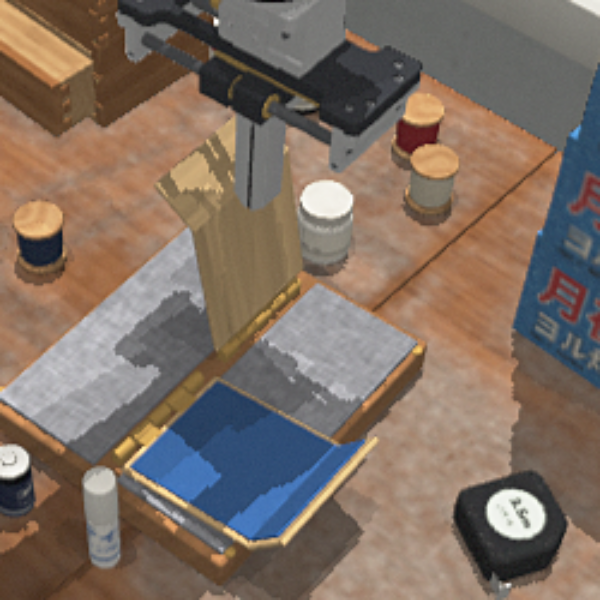

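The leaf is past upright, at about 105°, with the fingertip against its wooden back at crop (260,200). The blue leaf and loose things are where they were, so I carry on down the arc.

```bash
python3 -m crank '[[0,0,1.2,-0.2,0],[0,0,2.3,-0.8,0],[0,0,3.4,-1.5,0],[0,0,4.3,-2.3,0],[0,0,5.2,-3.3,0],[0,0,5.9,-4.3,0],[0,0,6.5,-5.4,0],[0,0,6.9,-6.5,0],[0,0,7.2,-7.3,0],[0,0,7.2,-7.3,0]]'
```

```text
t: 10.5
ee_pos: [602.6, 92.1, 51.5]
tool_rot: [3.141, -0.002, -3.074]
ft_force: [0.4, -0.1, 0.8]
width: 0.4
gripper_force: 0.0
```

```bash
python3 -m crank '[[0,0,0,-0.5,0],[0,0,0,-1.0,0],[0,0,0,-1.5,0],[0,0,0,-1.5,0]]'
```

```text
t: 11.0
ee_pos: [602.9, 91.8, 36.9]
tool_rot: [3.142, -0.001, -3.074]
ft_force: [0.0, 0.1, 0.4]
width: 0.7
gripper_force: 0.0
```

```bash
python3 -m crank '[[0,0,0,-0.4,0],[0,0,0,-0.8,0],[0,0,0,-1.0,0],[0,0,0,-1.0,0]]'
```

```text
t: 11.5
ee_pos: [603.1, 91.9, 27.2]
tool_rot: [-3.142, -0.001, -3.074]
ft_force: [-0.2, -0.7, -0.6]
width: 0.7
gripper_force: 0.0
```

```bash
python3 -m crank '[[0,0,0,-0.3,0],[0,0,0,-0.5,0],[0,0,0,-0.5,0]]'
python3 - <<'E'
from workcell import ctrl
import cv2
s=ctrl.snapshot("scene");cv2.imwrite("pics/s6.png",cv2.resize(s["image"][150:350,220:420],None,fx=3,fy=3))
E
```

```text
t: 11.88
ee_pos: [603.1, 91.9, 22.2]
tool_rot: [-3.142, -0.0, -3.074]
ft_force: [-0.3, 0.0, 0.4]
width: 0.1
gripper_force: 0.0
```

View pics/s6.png

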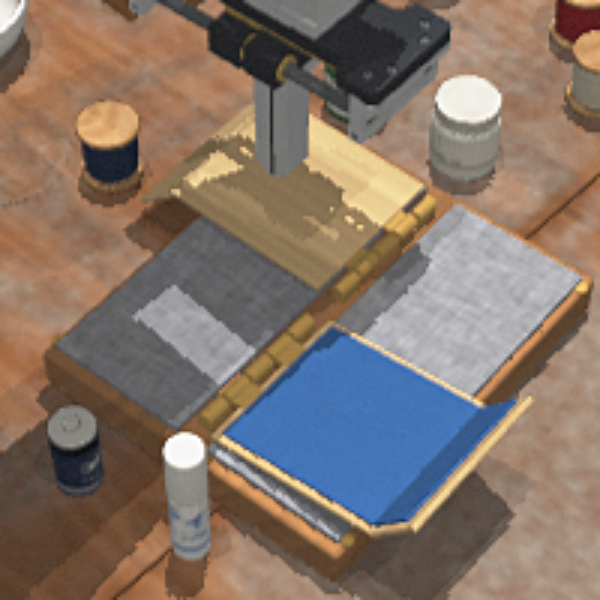

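The leaf lies at about 170°, with the tip pressing its bare back at crop (280,172) and nothing else disturbed. No pressing force shows yet, so I go lower in small steps.

```bash
python3 -m crank '[[0,0,0,-0.3,0],[0,0,0,-0.5,0],[0,0,0,-0.5,0]]'; python3 -m crank '[[0,0,0,-0.2,0],[0,0,0,-0.3,0],[0,0,0,-0.3,0]]'
```

```text
t: 12.3
ee_pos: [603.5, 92.0, 18.6]
tool_rot: [-3.141, -0.0, -3.074]
ft_force: [-2.8, -0.3, 7.5]
width: 0.5
gripper_force: 3.8
t: 12.68
ee_pos: [603.7, 92.0, 18.3]
tool_rot: [-3.141, -0.001, -3.074]
ft_force: [-10.8, -0.6, 23.2]
width: 0.8
gripper_force: 11.6
```

The tool stopped dead at z ≈ 18.4 with 23 N, so the leaf is seated on the page. I retreat and check from a measurement.

```bash
python3 -m crank '[[0,0,0,0.5,0],[0,0,0,3,0],[0,0,0,8,0],[0,0,0,13,0],[0,0,-5,18,0],[0,-3,-11,20,0],[0,-6,-17,20,0],[0,-9,-22,20,0],[0,-12,-22,20,0],[0,-12,-22,20,0]]'
python3 - <<'E'
from way import *
from workcell import ctrl
for n,b in(("scene",S),("top",T)):
    s=ctrl.snapshot(n); h=cv2.cvtColor(s["image"],cv2.COLOR_BGR2HSV)
    m=cv2.inRange(h,(12,50,140),(26,160,255)); 
    roi=np.zeros_like(m)
    pts=[proj(b,[*(rs+u*a+v*w),z]) for a,w,z in((65,-5,35),(65,170,20),(-65,170,20),(-65,-5,35))]
    cv2.fillConvexPoly(roi,np.int32(pts),255)
    c=max(cv2.findContours(cv2.morphologyEx(m&roi,cv2.MORPH_OPEN,np.ones((3,3))),0,1)[0],key=cv2.contourArea)
    print(n,cv2.contourArea(c),cv2.approxPolyDP(c,3,True)[:,0].tolist())
    for d in(170,175,180):
        t=np.radians(d);print(d,[proj(b,[*(rs+u*a+v*(-r*np.cos(t)+k*np.sin(t))),35+r*np.sin(t)+k*np.cos(t)]).round().tolist() for r,k,a in((144,24,50),(144,24,-50),(117,-3,50),(117,-3,-50),(8,-3,-50))])
    cv2.imwrite(f"pics/f_{n}.png",s["image"])
print(ctrl.observe()["ee_pos"],ctrl.observe()["ft_force"])
E
```

```text
t: 13.92
ee_pos: [481.7, -128.9, 214.1]
tool_rot: [3.141, -0.0, -3.077]
ft_force: [0.3, 0.0, -0.1]
width: 0.5
gripper_force: 0.0
scene 3302.0 [[263, 216], [278, 216], [324, 245], [332, 238], [323, 230], [334, 234], [346, 224], [349, 227], [335, 236], [335, 246], [363, 219], [361, 215], [354, 221], [350, 215], [358, 215], [363, 209], [326, 188], [301, 188], [301, 182], [287, 180], [292, 183], [287, 186], [300, 189], [293, 195], [287, 194], [291, 197], [283, 204], [281, 198], [275, 207], [266, 202], [268, 208]]
170 [[301.0, 177.0], [264.0, 208.0], [314.0, 176.0], [277.0, 208.0], [326.0, 246.0]]
175 [[301.0, 182.0], [265.0, 213.0], [313.0, 180.0], [276.0, 211.0], [325.0, 246.0]]
180 [[302.0, 187.0], [266.0, 218.0], [313.0, 183.0], [276.0, 215.0], [325.0, 246.0]]
top 5204.5 [[303, 198], [214, 224], [225, 273], [229, 272], [232, 252], [241, 281], [313, 258], [295, 204]]
170 [[225.0, 228.0], [239.0, 280.0], [240.0, 220.0], [255.0, 273.0], [314.0, 257.0]]
175 [[227.0, 229.0], [241.0, 281.0], [240.0, 221.0], [255.0, 274.0], [314.0, 257.0]]
180 [[229.0, 230.0], [243.0, 281.0], [240.0, 223.0], [255.0, 275.0], [314.0, 257.0]]
[ 483.5 -128.1  214.5] [-0.6 -0.1  0.5]
```

The near lip corner at (263,216) and the knee at (278,216) match flat (180°: (266,218) and (276,215)), and the tool is clear.

```bash
python3 -c "from workcell import ctrl;print(ctrl.sign_off())"
```

```text
the job is handed in; nothing more can be done
None
```

The red leaf was guided over its spine and pressed down onto the left page with 23 N; the camera check then showed it flat to within a couple of degrees, the arm was clear, and the job is handed in with no verdict returned.

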